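Right the toppled glaze pot and close the rack

ROBOT

A 7-joint arm with a two-finger parallel gripper is mounted at the origin on a cart in front of the work surface, level with it; the furniture and walls round the work are solid. World frame = base frame: x ahead of the robot, y to its left, z up, the work surface at z = 0. Lengths are in m, angles in rad, forces in N, time in s.
With the tool pointing down it reaches from about 0.35 to 0.9 m from the base axis. Payload 8.1 kg.
Tool frame: the origin (TCP) lies midway between the tips of the shut fingers; the grasp point (between the pads) lies 19 mm behind it (ctrl.hold_point_z is the z of the grasp point in the tool frame, in m); z points along the fingers, y is the line along which they close (so a half turn about z gives the same grasp; the last joint's range is limited). The gripper opens to 92 mm and grips with 3 to 60 N. Pads are 19 mm wide; open, the fingers measure 130 mm over their backs; the gripper's body (75 mm by 190 mm) begins 47 mm behind the grasp point.
Start: joints at [-0.103, 0.434, 0.025, 1.573, -0.012, 1.134, -0.075], TCP at [0.625, -0, 0.227] pointing down, gripper open.
Joint ranges: [-2.62, 2.62], [-0.44, 2.09], [-1.27, 1.32], [0.08, 2.57], [-1.32, 4.46], [0.12, 2], [-2.74, 2.74]. Speed limits (rad/s): [2.22, 2.22, 3.01, 3.01, 3.14, 3.14, 3.14].

INTERFACE

Orientations are given as [roll, pitch, yaw] about the fixed x, y, z axes, in that order (R = Rz(yaw) Ry(pitch) Rx(roll)).
In Python, from station import ctrl, gripper_to, optics, order gives the robot as it stands. Calls block until the motion is done:
- ctrl.goto(position, orientation): joint-space move of the TCP to a pose.
- ctrl.move_linear(position, rot=None, v=0.15, contact_N=None): straight line of the TCP; rot=None keeps the orientation; v is the mean speed in m/s. With contact_N (N) it stops when the force on the tool has changed by that much, and returns True; else False.
- ctrl.goto_joints(angles): joint-space move.
- gripper_to(opening, grip_force=None): finger opening in m; grip_force is the grip in N (None keeps the last); returns when the fingers have stopped.
- ctrl.hold(seconds).
- ctrl.ik(position, orientation): joint angles nearest the present ones, or None.
- ctrl.get_state(): the state.
- optics.snapshot(name): name is "scene" or "side" or "wrist"; returns a dict with "pixels" (384x512x3 uint8, red, green, blue), "fovy" (degrees; the focal length in pixels is half the picture's height over the tangent of half this angle, whatever the lens; pixels are square), "cx", "cy" (the principal point, pixels), "eye" and "rotation" of the camera in the world. Camera axes: x right, y up, looking along -z (the intrinsics and any distortion apply to the point x, -y, -z); pixel columns grow to the right and rows downward; lengths in m; the calibration is good to about 2 mm. A picture is of the moment at which its call begins. There is no depth.
A pose or a line that the arm cannot do raises ctrl.Unreachable and nothing moves.
- order.finish_job(): hands the job in; it is judged then, once.
The state is a dict: "time": time; "q": joint angles; "qvel": joint speeds; "joint_efforts": joint torques, N m; "position": TCP position; "ee_rot": TCP orientation; "contact_force": force on the tool from outside, world axes, zero at the start; "ft_torque": the same for the moment, N m; "grip_width": finger opening in m; "grasp_force": force on a finger pad.
Only numpy, scipy, OpenCV 4.12 (cv2) and the standard library are available. Lean on these libraries where they do the work, as an engineer would, in place of code of your own. Each camera call takes 0.05 s, during which the arm holds its last target. There are 200 camera calls.

TASK

The green-banded glaze pot has fallen over in the pot rack: stand it upright on its base in its place in the middle, in line with its two neighbours, setting it down rather than dropping it. Then lower the rack's clear cover gently until it lies fully down on its stop. Leave the other pots, the cup and the rest of the table where they are.

Things in the scene. Friction and masses are not known exactly. Their poses are not given: they have to be found in the camera images.
- pot_tipped: the fallen pot: closed white pot with a pale green band, round, 47 mm across, 66 mm high, about 85 g. Origin: centre of its underside; own z axis from base to lid. It starts lying on its side across the lane, lid to the rack's +y side (up to 12 degrees askew), axis 24 mm above the lane floor
- pot_mid (a point): middle of the fallen pot, on its axis, 33 mm above its underside; same axes as the pot
- rack: fixed wooden rack; its lane runs along own x (away from the robot at yaw 0), y to the left. Origin on the table under the middle place. Lane floor at z 12 mm, 108 mm wide, side lips 12 mm above it, 124 mm over all. Places at x -88, 0, +88 mm; 5 mm high ribs at x -44 and +44. Upright at x 149 to 161, 130 wide, 86 high, carries the hinge and, on its front, two small stop pads at y +-57
- place (a point): middle of the rack's middle place, on the lane floor (12 mm above the table), where the fallen pot belongs; axes as the rack
- cover (a joint): angle of the framed clear cover (266 mm long, 130 wide, 8 thick), hinged at the rack's rear about the rack's y: 0 = fully down, level, on its stop over the pots; 1.57 = upright; starts at 1.55 to 1.7, limit 1.75. Stiff friction hinge: it stays where it is left and takes about 1 to 5 N at the free edge, so closed fingertips can push it over and down from behind
- cover_hinge (a point): hinge axis of the cover, at its middle: x 155, z 94 mm in the rack; axes as the rack. At cover angle a the cover runs from here along (-cos a, 0, sin a) in rack axes; its outer face, 4 mm off the middle plane, looks along (sin a, 0, cos a)
- cover_edge (a point): middle of the cover's free edge on its outer face (top face when down), 260 mm from the hinge axis; x axis points from the edge to the hinge, z out of the outer face
- pot_ochre: neighbour: standing white pot with yellow-ochre lid and band, 48 mm in diameter, 56 mm high; origin at the centre of its underside; stands in the front or rear place
- pot_cobalt: neighbour: standing white pot with blue band, 48 mm in diameter, 56 mm high; origin at the centre of its underside; stands in the other of these two places
- white_pot: bystander: open white pot, 60 mm in diameter, 86 mm high, standing on the table to the right of the rack; origin at the centre of its underside
- teacup_c: bystander: small white teacup with blue flowers, 64 x 84 x 55 mm, behind the rack; origin at the centre of its underside

How it is judged:
By the outcome, as a careful person would: the job done as asked, in the order asked, and still so for the second after the job is handed in, with the robot touching nothing.
It also fails if it takes over 67 s, if anything falls off the work surface, if the arm or the gripper's body presses on something with over 40 N, if the wrist force passes 120 N, or if a joint passes its speed limit or range.

## Working session

There is one attempt and no reset: what is moved stays moved. The work goes in short steps, each a Python script; the robot and the scene stay as the last script left them, time stands still between calls to the robot, and variables do not carry over. Pictures are saved under pics/ and viewed, at most 10 in all, crops included, and the job is handed in when it is done.

```bash
ls; mkdir -p pics
python3 - <<'E'
from station import ctrl,optics
import cv2,numpy as np
ims=[]
for n in ["scene","side"]:
    s=optics.snapshot(n); np.savez("pics/"+n+".npz",**s)
    print(n,{k:v for k,v in s.items() if k!="pixels"})
    cv2.imwrite(f"pics/{n}0.png",cv2.resize(s["pixels"][:,:,::-1],(768,576),interpolation=cv2.INTER_CUBIC))
print(ctrl.get_state())
E
```

```text
pics
scene {'fovy': 42.88462265913447, 'cx': 258.3555460731208, 'cy': 185.48729761834414, 'eye': array([-0.08890705, -0.89453903,  0.74160741]), 'rotation': array([ 1.01219449,  0.00125199, -0.6765487 ])}
side {'fovy': 47.11225336014373, 'cx': 259.0023605411224, 'cy': 192.25373523208805, 'eye': array([-0.03267845, -1.0348193 ,  0.5168936 ]), 'rotation': array([ 1.19990376, -0.0134691 , -0.54466106])}
{'time': 0.1, 'q': array([-0.10261367,  0.43511436,  0.02499176,  1.5740007 , -0.01161091,
        1.13399189, -0.07509578]), 'qvel': array([ 0.00026197, -0.0031283 ,  0.00090124, -0.00161993,  0.0001443 ,
        0.00031659,  0.00140952]), 'joint_efforts': array([ 2.76666542e-03, -6.69124532e+01,  9.87763703e-01, -3.15145969e+01,
       -6.05509384e-02,  3.73947364e-02,  1.19628339e-04]), 'position': array([ 6.24547764e-01, -5.09414255e-05,  2.26049941e-01]), 'ee_rot': array([-3.14022905e+00,  1.22162172e-04,  1.57072385e+00]), 'contact_force': array([ 0.34074901, -0.58068193, -0.26945509]), 'ft_torque': array([ 0.00386776, -0.00499828,  0.00765602]), 'grasp_force': 0.0, 'grip_width': 0.09187766623326442}
```

View pics/scene0.png

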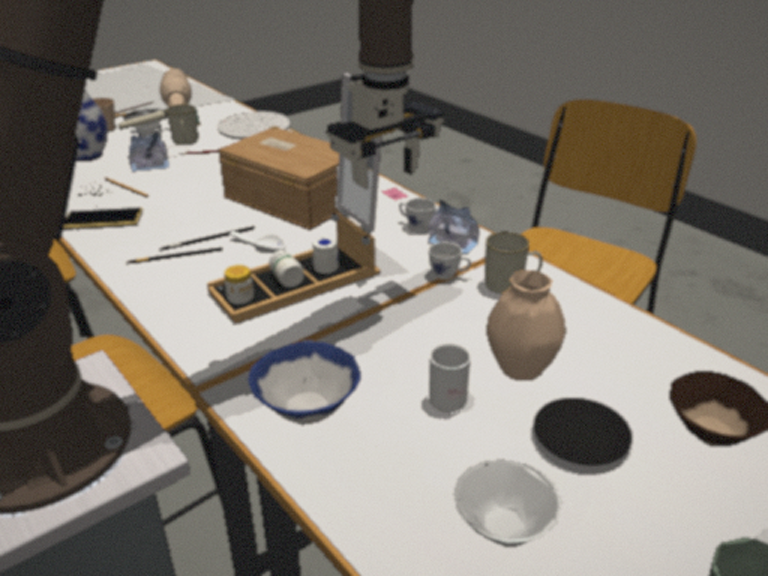

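View pics/side0.png

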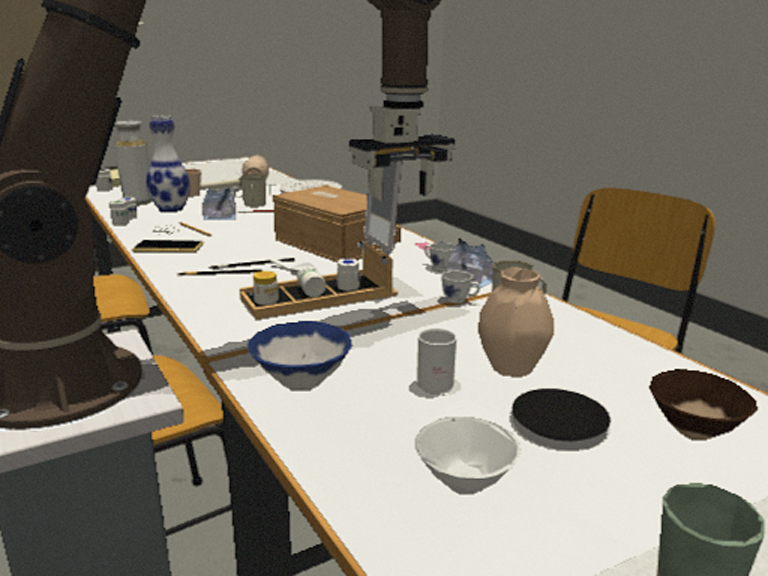

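The scene and side views show the rack at scene (210–377, 240–317), with the fallen pot in the middle at (287,270), ochre in front at (238,285) and cobalt at the rear at (325,255). The cover is upright at (358,180), near the gripper. Next I'll project these pixels to positions and take a wrist view.

```bash
cat > h.py <<'E'
import numpy as np,cv2
from scipy.spatial.transform import Rotation as R
def cam(s):
    f=192/np.tan(np.radians(float(s["fovy"]))/2); r=np.asarray(s["rotation"])
    M=R.from_euler("xyz",r).as_matrix() if r.shape==(3,) else r
    return f,float(s["cx"]),float(s["cy"]),np.asarray(s["eye"]),M
def ray(s,u,v,z):
    f,cx,cy,e,M=cam(s); d=M@np.array([(u-cx)/f,-(v-cy)/f,-1]); return e+d*(z-e[2])/d[2]
def proj(s,P):
    f,cx,cy,e,M=cam(s); c=(np.atleast_2d(P)-e)@M
    return np.c_[cx+f*c[:,0]/-c[:,2],cy-f*c[:,1]/-c[:,2]]
E
python3 - <<'E'
from h import *
from station import optics
np.set_printoptions(precision=4,suppress=True)
S=np.load("pics/scene.npz");D=np.load("pics/side.npz")
for n,s,L in [("scene",S,[("FR",235,317,0),("RR",377,272,0),("FL lip",210,288,.024),("ochre top",238,271,.068),("cob top",324,240,.068)]),
 ("side",D,[("FR",252,315,0),("RR",395,293,0),("FL lip",241,291,.024),("ochre top",264,275,.068),("cob top",348,262,.068)])]:
    for k,u,v,z in L: print(n,k,ray(s,u/1.5,v/1.5,z))
s=optics.snapshot("wrist"); np.savez("pics/wrist.npz",**s); print({k:v for k,v in s.items() if k!="pixels"})
cv2.imwrite("pics/wrist0.png",cv2.resize(s["pixels"][:,:,::-1],(768,576),interpolation=cv2.INTER_CUBIC))
E
```

```text
scene FR [0.3637 0.0994 0.    ]
scene RR [0.6517 0.0618 0.    ]
scene FL lip [0.3584 0.1769 0.024 ]
scene ochre top [0.3952 0.1305 0.068 ]
scene cob top [0.5771 0.1282 0.068 ]
side FR [0.3565 0.106  0.    ]
side RR [0.66   0.0686 0.    ]
side FL lip [0.3618 0.1791 0.024 ]
side ochre top [0.3947 0.1308 0.068 ]
side cob top [0.5755 0.1204 0.068 ]
{'fovy': 64.46123174004356, 'cx': 259.52865200605174, 'cy': 196.71575696668307, 'eye': array([0.6249, 0.073 , 0.3837]), 'rotation': array([-0.275 ,  0.0014,  0.0013])}
```

View pics/wrist0.png

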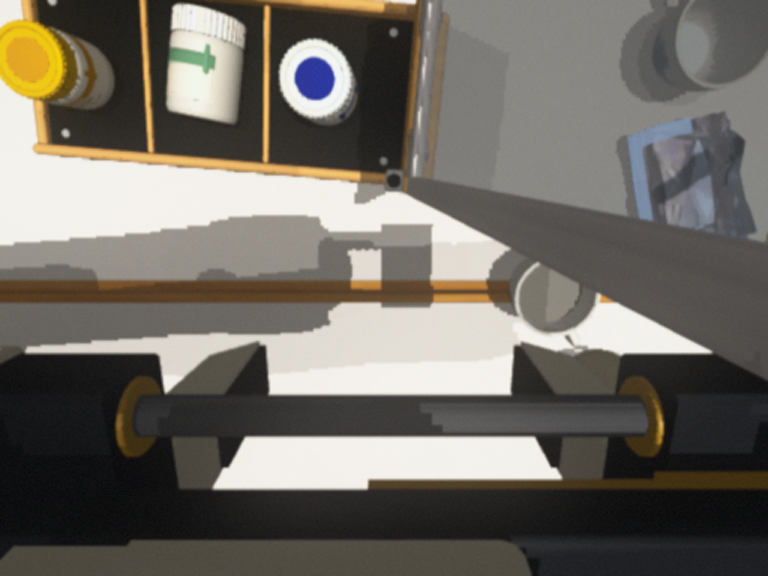

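Wrist view, in 768-wide pixels:
- Ribs run (143,0)–(151,152) and (267,5)–(266,162), with the right lip along (34,150)–(385,183).
- The fallen pot has its base end at (167,107)–(238,123) and its lid end at (173,5)–(245,17), so the lid points to +y.
- The cobalt lid is at (315,78).

Next I'll fit the rack and pot poses.

```bash
cat > fit.py <<'E'
from h import *
from scipy.optimize import least_squares
np.set_printoptions(precision=4,suppress=True)
W=np.load("pics/wrist.npz");S=np.load("pics/scene.npz");D=np.load("pics/side.npz")
# rack points: rib / lip junctions on the right side (inner lip face y=-.054, rib top z=.017), scene/side base corners
def toW(p,P): c,s=np.cos(p[2]),np.sin(p[2]); return np.array([p[0]+c*P[0]-s*P[1],p[1]+s*P[0]+c*P[1],P[2]])
obs=[(W,(151,152),(-.044,-.054,.017)),(W,(266,160),(.044,-.054,.017)),(W,(393,181),(.155,-.065,.094)),
 (S,(377,272),(.161,-.0635,0)),(D,(395,293),(.161,-.0635,0))]
def res(p): return np.concatenate([proj(s,toW(p,P))[0]-np.array(uv)/1.5 for s,uv,P in obs])
r=least_squares(res,[.5,.125,-.08],loss="soft_l1"); p=r.x; print("rack",p,"deg",np.degrees(p[2])); print(res(p).reshape(-1,2))
print("ribs",[ray(W,u/1.5,v/1.5,.017) for u,v in [(143,2),(151,152),(267,5),(266,160)]])
print("cob top",ray(W,315/1.5,78/1.5,.068), "expect",toW(p,(.088,0,.068)))
print("och top",ray(W,33/1.5,60/1.5,.068), "expect",toW(p,(-.088,0,.068)))
for n,(u,v) in dict(bl=(167,107),br=(238,123),ll=(173,5),lr=(245,17),base=(203,117),lid=(209,11)).items(): print(n,ray(W,u/1.5,v/1.5,.037))
print("box corner",ray(S,309/1.5,223/1.5,0),"right",ray(S,222/1.5,205/1.5,0))
E
python3 fit.py
```

```text
rack [ 0.4874  0.1348 -0.0407] deg -2.3311301471922903
[[-0.275   0.5002]
 [-0.3283 -1.4853]
 [13.9071  0.7194]
 [-2.2877  0.2495]
 [-3.2429  1.2081]]
ribs [array([0.4502, 0.1844, 0.017 ]), array([0.4416, 0.0832, 0.017 ]), array([0.5377, 0.1826, 0.017 ]), array([0.5294, 0.0775, 0.017 ])]
cob top [0.5773 0.1267 0.068 ] expect [0.5753 0.1313 0.068 ]
och top [0.4007 0.1368 0.068 ] expect [0.3994 0.1384 0.068 ]
bl [0.4672 0.1131 0.037 ]
br [0.5164 0.1025 0.037 ]
ll [0.4795 0.1766 0.037 ]
lr [0.5271 0.1695 0.037 ]
base [0.4919 0.1065 0.037 ]
lid [0.5032 0.1731 0.037 ]
box corner [0.6622 0.3146 0.    ] right [0.557  0.5122 0.    ]
```

Run:
```python
from h import *
from station import ctrl,optics
import numpy as np
ctrl.goto([.488,.06,.25],[np.pi,0,np.pi/2])
s=optics.snapshot("wrist"); np.savez("pics/wrist1.npz",**s); print({k:v for k,v in s.items() if k!="pixels"})
im=s["pixels"][:,:,::-1]
cv2.imwrite("pics/wrist1.png",cv2.resize(im[0:300],None,fx=1.5625,fy=1.5625,interpolation=cv2.INTER_CUBIC))
print(ctrl.get_state()["time"])
```

```text
{'fovy': 64.46123174004356, 'cx': 259.52865200605174, 'cy': 196.71575696668307, 'eye': array([0.48713658, 0.10668932, 0.39808432]), 'rotation': array([-0.30631962,  0.0196101 , -0.04023311])}
0.8583
```

View pics/wrist1.png

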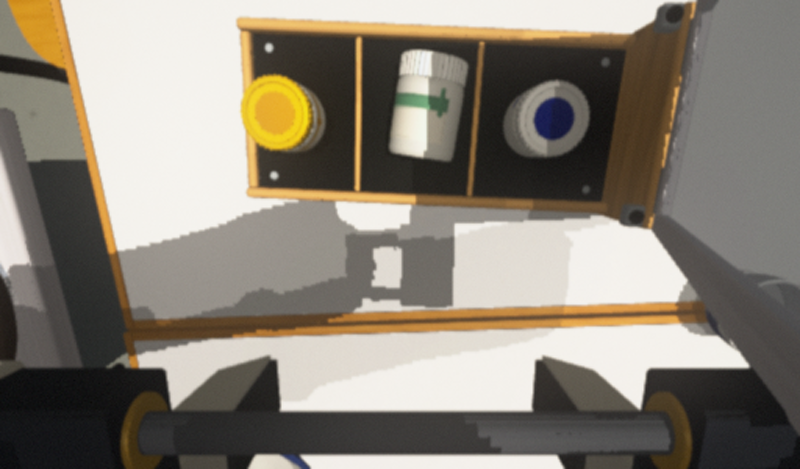

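The view shows the whole rack, with the pot at (430,105), but the arm was still settling. I'll retake it once the arm is still.

Run:
```python
from h import *
from station import ctrl,optics
ctrl.hold(0.6)
s=optics.snapshot("wrist"); np.savez("pics/wrist2.npz",**s); print(s["eye"],s["rotation"])
im=s["pixels"][:,:,::-1]
cv2.imwrite("pics/wrist2.png",cv2.resize(im[10:260,130:470],None,fx=2.3,fy=2.3,interpolation=cv2.INTER_CUBIC))
st=ctrl.get_state();print(st["time"],st["position"],st["ee_rot"])
```

```text
[0.48792464 0.10662236 0.398341  ] [-0.30595484  0.01916307 -0.04074808]
1.5083 [0.48156109 0.02893549 0.24309433] [-3.12244637  0.0310655   1.52937911]
```

View pics/wrist2.png

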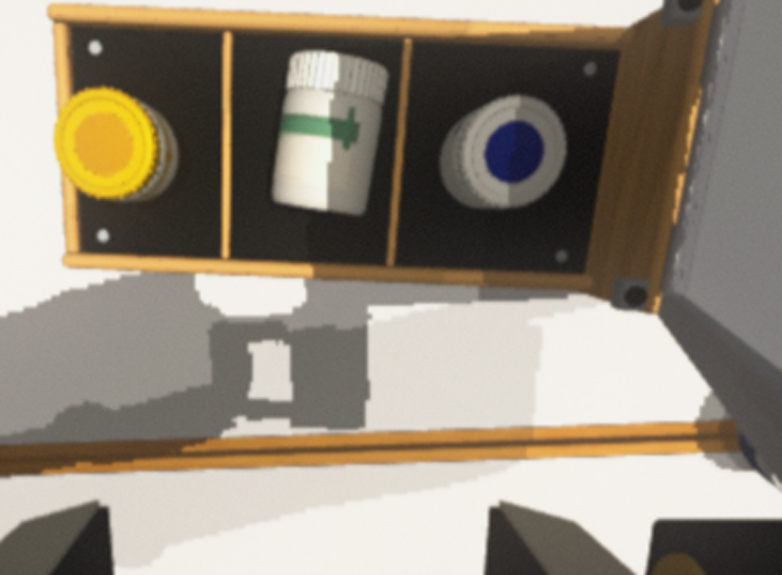

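Run:
```python
from h import *
from station import ctrl
np.set_printoptions(precision=4,suppress=True)
st=ctrl.get_state()
for k in ["q","qvel","joint_efforts","position","contact_force","ft_torque","time"]: print(k,st[k])
print(ctrl.ik([.488,.06,.25],[np.pi,0,np.pi/2]))
```

```text
q [-0.2061  0.2024  0.0183  1.8687  0.025   1.0964 -0.2416]
qvel [-0.     -0.0009 -0.0006 -0.0009 -0.0005 -0.0002  0.0002]
joint_efforts [-52.1131 -62.6208 -48.9577 -51.8853 -21.0324  -7.1439   6.6304]
position [0.4816 0.0289 0.2431]
contact_force [  0.8687 -93.9169 -30.2538]
ft_torque [-14.9671   1.7505  -6.3972]
time 1.5083
[-0.2195  0.199  -0.0138  1.8538  0.0031  1.0888 -0.2344]
```

Run:
```python
from h import *
from station import optics
s=optics.snapshot("scene"); np.savez("pics/scene1.npz",**s)
t=optics.snapshot("side"); np.savez("pics/side1.npz",**t)
a=[cv2.resize(x["pixels"][0:230,130:330,::-1],None,fx=2,fy=2,interpolation=cv2.INTER_CUBIC) for x in (s,t)]
cv2.imwrite("pics/both1.png",np.hstack(a))
```

```text
(no output)
```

View pics/both1.png

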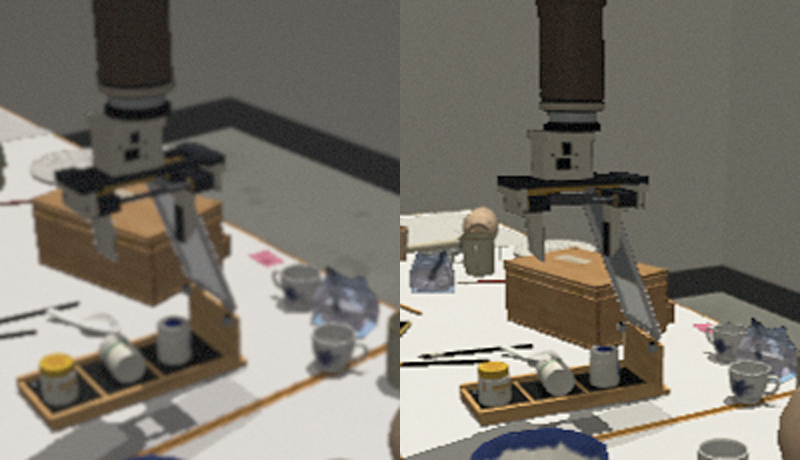

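The hand caught the cover's right edge on the way past: fingers at crop (180,220), cover now leaning forward to about 60°. The pots are still in place. I'll back off sideways, then measure the cover.

Run:
```python
from h import *
from station import ctrl,optics,gripper_to
np.set_printoptions(precision=4,suppress=True)
p=ctrl.get_state()["position"]
ctrl.move_linear([p[0],-.06,p[2]],v=.1); ctrl.hold(.2)
st=ctrl.get_state(); print(st["position"],st["ee_rot"],st["contact_force"],st["time"])
gripper_to(0.0,20)
ctrl.goto([.40,-.06,.31],[np.pi,0,np.pi/2]); ctrl.hold(.3)
st=ctrl.get_state(); print(st["position"],st["contact_force"],st["time"])
s=optics.snapshot("scene"); np.savez("pics/scene2.npz",**s)
t=optics.snapshot("side"); np.savez("pics/side2.npz",**t)
w=optics.snapshot("wrist"); np.savez("pics/wrist3.npz",**w); 
a=[cv2.resize(x["pixels"][80:225,150:280,::-1],None,fx=3,fy=3,interpolation=cv2.INTER_CUBIC) for x in (s,t)]
cv2.imwrite("pics/both2.png",np.hstack(a))
```

```text
[ 0.4816 -0.0596  0.2431] [-3.1415 -0.0001  1.5715] [-0.3321 -0.3293 -0.1381] 3.1583
[ 0.4002 -0.0599  0.3093] [ 0.2051 -0.1414  0.3024] 5.4
```

View pics/both2.png

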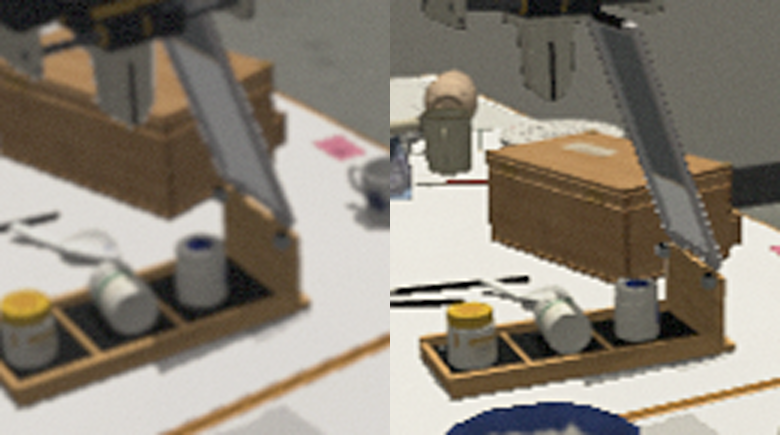

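```bash
cat > fit2.py <<'E'
from h import *
from scipy.optimize import least_squares
np.set_printoptions(precision=4,suppress=True)
W=np.load("pics/wrist2.npz");S=np.load("pics/scene2.npz");D=np.load("pics/side2.npz")
def toW(p,P): c,s=np.cos(p[2]),np.sin(p[2]); return np.array([p[0]+c*P[0]-s*P[1],p[1]+s*P[0]+c*P[1],P[2]])
w=lambda x,y:(130+x/2.3,10+y/2.3)
obs=[(W,w(226,257),(-.044,-.054,.017)),(W,w(391,264),(.044,-.054,.017)),(W,w(228,32),(-.044,.054,.017)),(W,w(408,40),(.044,.054,.017)),
 (W,w(105,143),(-.088,0,.068)),(W,w(515,151),(.088,0,.068)),(S,(251,181),(.161,-.065,0)),(D,(263.7,195.3),(.161,-.065,0))]
def res(p): return np.concatenate([proj(s,toW(p,P))[0]-np.array(uv) for s,uv,P in obs])
p=least_squares(res,[.488,.13,-.07],loss="soft_l1").x
if __name__=="__main__":
    print("rack",p,np.degrees(p[2])); print(res(p).reshape(-1,2).tolist())
    print("ochre",ray(W,*w(105,143),.068),toW(p,(-.088,0,.068)),"cob",ray(W,*w(515,151),.068),toW(p,(.088,0,.068)))
    q=[ray(W,*w(*c),.036) for c in [(272,201),(366,214),(288,57),(388,70)]]
    b=(q[0]+q[1])/2;l=(q[2]+q[3])/2; print("corners",np.array(q)); print("base",b,"lid",l,"len",np.linalg.norm(l-b),"wid",np.linalg.norm(q[1]-q[0]),np.linalg.norm(q[3]-q[2]),"axis deg from +y",np.degrees(np.arctan2(-(l-b)[0],(l-b)[1])))
    for a in np.arange(.8,1.5,.1):
        f=lambda r,y:toW(p,(.155-r*np.cos(a),y,.094+r*np.sin(a)))
        print(round(a,1),[proj(D,f(r,-.065))[0] for r in (.15,.2,.25)],[proj(S,f(r,-.065))[0] for r in (.15,.2,.25)])
E
python3 fit2.py
```

```text
rack [ 0.4893  0.1327 -0.0688] -3.9418564612033955
[[0.2685380662047976, 1.5889425342923715], [0.5448258114532791, 0.7199910584337204], [-0.8584010279228096, 0.14545685782553974], [-0.18423257427610906, -1.2023213687317273], [3.4273699866654113, -1.3342008927522073], [-0.346168485290832, 0.1684783247875714], [-0.3129520598429849, 1.7405161600812562], [-2.345278964411534, 2.081954420145138]]
ochre [0.3978 0.1377 0.068 ] [0.4015 0.1388 0.068 ] cob [0.5774 0.1268 0.068 ] [0.5771 0.1267 0.068 ]
corners [[0.4684 0.1108 0.036 ]
 [0.5145 0.1028 0.036 ]
 [0.4791 0.174  0.036 ]
 [0.5254 0.1665 0.036 ]]
base [0.4914 0.1068 0.036 ] lid [0.5023 0.1703 0.036 ] len 0.06440379051052704 wid 0.04677876430963839 0.04692134652984315 axis deg from +y -9.698819065589289
0.8 [array([228.3133, 138.3916]), array([216.7606, 127.1858]), array([204.6719, 115.4602])] [array([214.1757, 128.7187]), array([201.3562, 119.0661]), array([187.7576, 108.8268])]
0.9 [array([231.8744, 134.6297]), array([221.6304, 122.0734]), array([210.9192, 108.9446])] [array([217.7891, 124.116 ]), array([206.3188, 112.7508]), array([19
[... 217 characters left out ...]
207, 128.2769]), array([232.501, 113.494]), array([224.8699,  98.0819])] [array([225.9538, 115.9712]), array([217.5586, 101.6282]), array([208.674 ,  86.4489])]
1.2 [array([244.1085, 125.7567]), array([238.3599, 110.1253]), array([232.3795,  93.8634])] [array([230.4005, 112.5276]), array([223.6803,  96.9639]), array([216.5828,  80.5265])]
1.3 [array([248.5376, 123.7103]), array([244.4016, 107.4197]), array([240.1097,  90.515 ])] [array([235.0154, 109.5576]), array([230.0253,  92.9748]), array([224.7688,  75.507 ])]
1.4 [array([253.0549, 122.1567]), array([250.5498, 105.401 ]), array([247.9578,  88.064 ])] [array([239.7401, 107.0928]), array([236.5073,  89.7035]), array([233.1128,  71.4441])]
```

Measurements agree with the given sizes: pot 64 × 47 mm, axis 5.8° askew, and the rack residual about 1.5 mm. The cover is at roughly 1.2 rad and would be in the way. I'll push it back upright from the front, then check IK for the tilted grasp and placing.

```bash
cat > k.py <<'E'
from h import *
from station import ctrl,optics,gripper_to,order
np.set_printoptions(precision=4,suppress=True)
RK=np.array([.4893,.1327,-.0688]); HZ=ctrl.hold_point_z
def rk(x,y,z): c,s=np.cos(RK[2]),np.sin(RK[2]); return np.array([RK[0]+c*x-s*y,RK[1]+s*x+c*y,z])
def tilt(psi,th):  # closing along (cos psi, sin psi); tool z = -cos(th) z - sin(th) d
    c=np.array([np.cos(psi),np.sin(psi),0]);d=np.array([-np.sin(psi),np.cos(psi),0]);u=np.array([0,0,1.])
    return np.c_[np.cos(th)*d-np.sin(th)*u,c,-np.cos(th)*u-np.sin(th)*d]
def pose(g,psi,th): # grasp point -> TCP pos, rpy
    M=tilt(psi,th); return g-M[:,2]*HZ, R.from_matrix(M).as_euler("xyz")
PP=np.radians(-9.7); MID=np.array([.497,.1393,.036]); G0=MID+[0,0,.006]
G1=rk(0,-.006,.045)
def rep(): 
    st=ctrl.get_state(); print(st["time"],st["position"],st["contact_force"],"w",st["grip_width"],"gf",st["grasp_force"])
E
python3 - <<'E'
from k import *
print("HZ",HZ)
ctrl.move_linear(rk(-.02,0,.312),v=.2); rep()
o=[np.pi,0,np.pi/2+RK[2]]
ctrl.move_linear(rk(.139,0,.312),rot=o,v=.1); rep()
s=optics.snapshot("side"); np.savez("pics/side3.npz",**s)
ctrl.move_linear(rk(-.03,0,.312),v=.2); rep()
for t in (35,40,45,50,55):
    th=np.radians(t); 
    print(t,[None if (q:=ctrl.ik(*pose(g,p,a))) is None else q for g,p,a in [(G0+[0,0,.15],PP,th),(G0,PP,th),(G1+[0,0,.08],RK[2],th-np.pi/2),(G1,RK[2],th-np.pi/2)]])
E
```

```text
HZ -0.0188
6.7333 [0.4692 0.1329 0.312 ] [ 0.2214 -0.9746  0.6954] w 0.00033464921766966757 gf 0.0
8.475 [0.6279 0.1233 0.3122] [0.7544 0.8558 0.3704] w 0.0005369492773387212 gf 0.0
9.5167 [0.4603 0.1346 0.3121] [-0.2318 -0.3232 -0.0722] w 0.000454607199277184 gf 0.0
35 [array([-0.5543,  0.5596, -0.1443,  1.6819,  0.463 ,  1.4212, -1.0571]), array([-0.5866,  0.7544, -0.0976,  1.7697,  0.5031,  1.1604, -1.1753]), array([ 0.344 ,  0.6385, -0.1637,  2.1057, -1.1208,  0.9868,  1.0684]), array([ 0.459 ,  0.8165, -0.3205,  2.1013, -1.1215,  0.8135,  1.1741])]
40 [array([-0.5785,  0.6044, -0.15  ,  1.6526,  0.4991,  1.4946, -1.0922]), array([-0.6102,  0.8   , -0.1026,  1.7281,  0.5296,  1.2464, -1.2087]), array([ 0.3365,  0.5914, -0.203 ,  2.1061, -1.0587,  0.9045,  0.9673]), array([ 0.3978,  0.7591, -0.2879,  2.1159, -1.1114,  0.7646,  1.1169])]
45 [array([-0.6088,  0.6495, -0.1416,  1.6252,  0.5273,  1.5628, -1.117 ]), array([-0.6379,  0.8469, -0.0968,  1.6872,  0.5475,  1.3272, -1.2312]), array([ 0.3102,  0.5469, -0.2228,  2.1049, -0.9896,  0.8362,  0.8592]), array([ 0.3761,  0.7142, -0.3152,  2.1233, -1.05  ,  0.6828,  1.011 ])]
50 [array([-0.637 ,  0.6956, -0.1312,  1.599 ,  0.5526,  1.6287, -1.1369]), array([-0.6623,  0.8954, -0.0914,  1.6463,  0.5641,  1.4067, -1.2497]), array([ 0.2717,  0.5062, -0.2318,  2.1015, -0.9085,  0.778 ,  0.7394]), array([ 0.3427,  0.6721, -0.3321,  2.1277, -0.9713,  0.6113,  0.8868])]
55 [array([-0.6618,  0.7424, -0.1214,  1.5742,  0.5766,  1.6928, -1.1537]), array([-0.6837,  0.9451, -0.086 ,  1.6058,  0.5796,  1.4846, -1.2647]), array([ 0.2135,  0.469 , -0.2201,  2.0967, -0.8196,  0.7333,  0.6124]), array([ 0.2902,  0.6318, -0.3284,  2.1297, -0.88  ,  0.5554,  0.7487])]
```

Run:
```python
from k import *
th=np.radians(45)
gripper_to(.057,20)
ctrl.move_linear(rk(-.04,0,.28),v=.2)
p,o=pose(G0+[0,0,.15],PP,th); ctrl.goto(p,o); rep()
p,o=pose(G0+[0,0,.055],PP,th); print(ctrl.move_linear(p,v=.1,contact_N=8)); ctrl.hold(.2); rep()
a=[optics.snapshot(n)["pixels"][60:230,140:280,::-1] for n in ("scene","side")]
cv2.imwrite("pics/both3.png",cv2.resize(np.hstack(a),None,fx=2.8,fy=2.8,interpolation=cv2.INTER_CUBIC))
```

```text
11.575 [0.4953 0.1262 0.1794] [-0.1161 -1.0129  0.5654] w 0.05702287399651112 gf 0.0
False
12.875 [0.495  0.1264 0.0842] [-0.4873  0.0372  0.2101] w 0.05684539635863833 gf 0.0
```

View pics/both3.png

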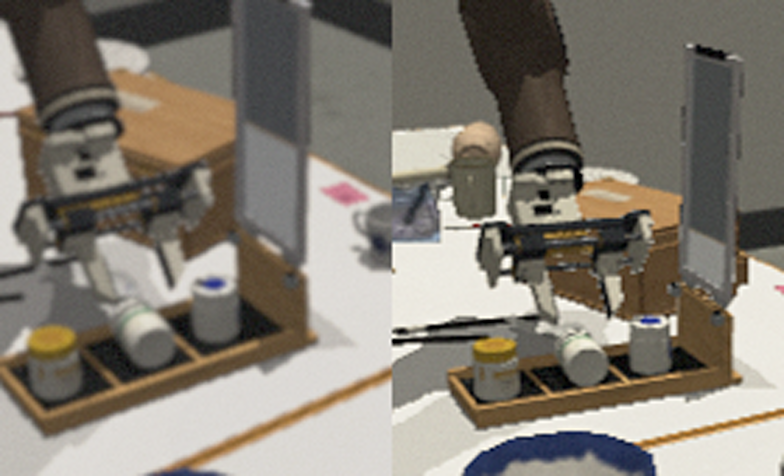

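The cover is upright again at (270,130), the fingers straddle the fallen pot at (145,330), and the neighbours haven't moved. Next: grip, lift, turn and lower.

Run:
```python
from k import *
th=np.radians(45)
p,o=pose(G0,PP,th); print(ctrl.move_linear(p,v=.06,contact_N=6)); rep()
gripper_to(.03,18); ctrl.hold(.2); rep()
if ctrl.get_state()["grip_width"]>.04:
    p,o=pose(G0+[0,0,.14],PP,th); ctrl.move_linear(p,v=.12); rep()
    p,o=pose(G1+[0,0,.13],RK[2],-th); ctrl.goto(p,o); ctrl.hold(.3); rep()
    p,o=pose(G1+[0,0,.02],RK[2],-th); print(ctrl.move_linear(p,rot=o,v=.1,contact_N=8)); ctrl.hold(.3); rep()
    a=[optics.snapshot(n)["pixels"][60:230,140:280,::-1] for n in ("scene","side")]
    cv2.imwrite("pics/both4.png",cv2.resize(np.hstack(a),None,fx=2.8,fy=2.8,interpolation=cv2.INTER_CUBIC))
```

```text
False
14.0417 [0.495  0.1263 0.029 ] [-0.0867 -0.4445 -0.0994] w 0.05692156943754431 gf 0.0
14.5917 [0.4949 0.1263 0.029 ] [-0.0632  0.9037  3.8482] w 0.04573853724899624 gf 18.000408997759223
15.9083 [0.4945 0.126  0.168 ] [-0.2122  0.7425 -0.3364] w 0.04547319797194945 gf 17.99596169614233
17.7583 [0.4897 0.1406 0.1617] [ 0.1688 -0.1056  0.345 ] w 0.04558068971490051 gf 17.99683261080645
False
19.3083 [0.4899 0.14   0.052 ] [-0.2249  0.0338 -0.0784] w 0.045802923874834346 gf 17.996829404728487
```

View pics/both4.png

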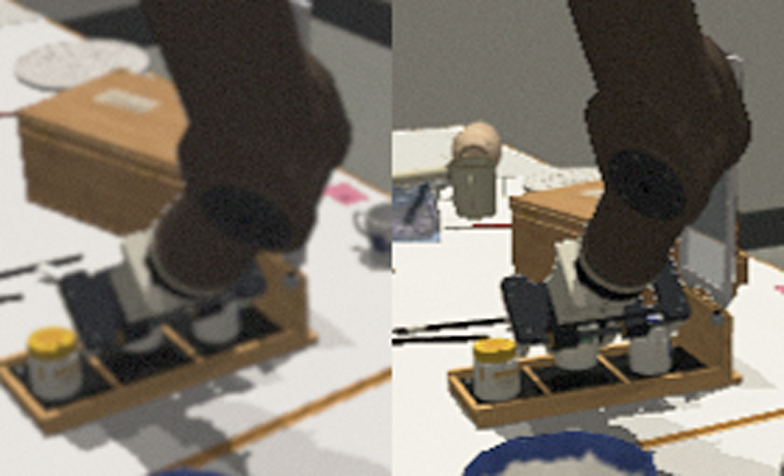

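The pot is upright between the fingers at side crop (580,340), above the middle place and clear of its neighbours. I'll set it down with contact sensing, release it and withdraw.

Run:
```python
from k import *
th=np.radians(45)
p,o=pose(G1+[0,0,-.007],RK[2],-th); print(ctrl.move_linear(p,rot=o,v=.02,contact_N=2.5)); rep()
ctrl.hold(.3); rep()
gripper_to(.05,5); gripper_to(.059,5); ctrl.hold(.2); rep()
st=ctrl.get_state(); z=R.from_euler("xyz",st["ee_rot"]).as_matrix()[:,2]
ctrl.move_linear(st["position"]-z*.13,v=.1,contact_N=8); rep()
p=ctrl.get_state()["position"]; ctrl.move_linear(p+[-.08,-.05,.15],v=.2); rep()
ctrl.goto([.40,0,.42],[np.pi,0,np.pi/2+RK[2]]); gripper_to(0,20); ctrl.hold(.3); rep()
for n in ("scene","side","wrist"): np.savez(f"pics/{n}5.npz",**optics.snapshot(n))
a=[np.load(f"pics/{n}5.npz")["pixels"][60:230,140:280,::-1] for n in ("scene","side")]
w=np.load("pics/wrist5.npz")["pixels"][:,:,::-1]
a=cv2.resize(np.hstack(a),(784,340),interpolation=cv2.INTER_CUBIC)
w=cv2.resize(w[0:130],(784,199),interpolation=cv2.INTER_CUBIC)
cv2.imwrite("pics/both5.png",np.vstack([a,w]))
o=[np.pi,0,RK[2]]
for P in [(.215,.36),(.19,.33),(.0,.25),(-.08,.098)]: print(P,ctrl.ik(rk(P[0],0,P[1]),o), ctrl.ik(rk(P[0],0,P[1]),[np.pi,0,np.pi/2+RK[2]]))
```

```text
True
20.3417 [0.4896 0.1401 0.032 ] [-1.2273 -1.1597  4.1228] w 0.045887565214892415 gf 18.002101331949234
20.6417 [0.4896 0.14   0.032 ] [ 0.2284 -0.2369  4.2622] w 0.04603151425647651 gf 18.002119632437825
21.6 [0.4894 0.1399 0.0319] [-0.2948 -0.1615 -0.3298] w 0.059079918916692904 gf 0.0
23.05 [0.4829 0.0487 0.1235] [-0.0384  0.2414  0.0389] w 0.05882564733933678 gf 0.0
24.0833 [ 0.4028 -0.0009  0.273 ] [ 0.0434  0.7737 -0.2251] w 0.05890798660432972 gf 0.0
26.25 [ 0.4  -0.    0.42] [-0.3273 -0.1722  0.5233] w 0.0007119539004270168 gf 0.0
(0.215, 0.36) [-0.0098  0.5749 -0.452   1.0568  0.2398  1.5575 -2.0396] [ 0.1281  0.6355 -0.7654  1.04    0.4241  1.6091 -0.5816]
(0.19, 0.33) [ 0.0094  0.5365 -0.4627  1.1953  0.2316  1.4603 -2.0612] [ 0.1532  0.5958 -0.7537  1.1796  0.395   1.508  -0.6022]
(0.0, 0.25) [ 0.1127  0.2862 -0.6035  1.784   0.1784  1.1262 -2.1885] [ 0.189   0.3063 -0.7061  1.7785  0.2174  1.1362 -0.6552]
(-0.08, 0.098) [ 0.0469  0.3681 -0.6126  2.1377  0.3178  0.7237 -2.4148] [ 0.1611  0.405  -0.7633  2.1296  0.4091  0.7544 -0.935 ]
```

View pics/both5.png

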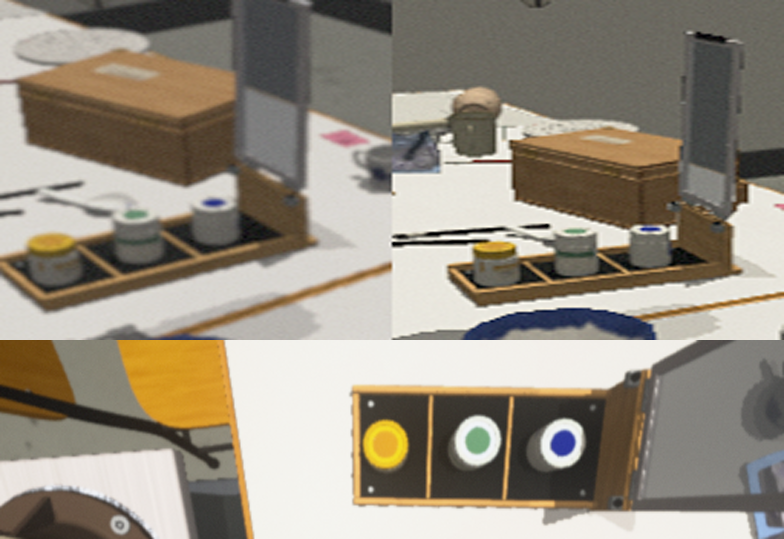

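The green pot stands in the middle with its lid at wrist crop (478,440), between ochre (385,444) and blue (563,442). I'll check the alignment numerically, then push the cover down from behind.

Run:
```python
from k import *
W=np.load("pics/wrist5.npz"); im=W["pixels"]; h=cv2.cvtColor(im,cv2.COLOR_RGB2HSV)
c,s=np.cos(RK[2]),np.sin(RK[2])
for n,lo,hi,z in [("ochre",15,35,.068),("green",50,90,.078),("blue",105,130,.068)]:
    m=cv2.inRange(h,(lo,60,60),(hi,255,255)); m[100:]=0; m[:,:235]=0; m[:,390:]=0; m[:35]=0
    k,_,st,ce=cv2.connectedComponentsWithStats(m); i=[j for j in range(1,k) if st[j,4]<900 and st[j,2]<40]; i=max(i,key=lambda j:st[j,4])
    P=ray(W,*ce[i],z); d=P-[RK[0],RK[1],0]; print(n,st[i],P,"rack",c*d[0]+s*d[1],-s*d[0]+c*d[1])
o=[np.pi,0,RK[2]]
ctrl.goto(rk(-.02,0,.43),o); rep()
ctrl.move_linear(rk(.225,0,.43),rot=o,v=.2); rep()
print(ctrl.move_linear(rk(.225,0,.325),v=.12,contact_N=8)); rep()
```

```text
ochre [388  89   2  11  14] [0.6116 0.0834 0.068 ] rack 0.12544710584910054 -0.04077937134059936
green [305  58  14  16 179] [0.4885 0.1339 0.078 ] rack -0.0008510979543633248 0.0011762891047121145
blue [360  59  16  17 218] [0.5766 0.1269 0.068 ] rack 0.08752688242286494 0.000238821066140385
28.1 [0.4693 0.1338 0.43  ] [0.0112 0.3305 0.3758] w 0.0005828559942555848 gf 0.0
29.475 [0.7134 0.1174 0.4303] [-0.556  -0.094  -0.6341] w 0.0003967085676884747 gf 0.0
False
30.5 [0.714  0.1174 0.3261] [0.0245 0.0284 0.8375] w 0.0003269146640697118 gf 0.0
```

Alignment is within about 1 mm. Now I'll lower the cover.

Run:
```python
from k import *
def P(a,r=.232,w=.010,e=0): 
    k=.004+w*np.sin(a)+e
    return rk(.155-r*np.cos(a)+k*np.sin(a),0,.094+r*np.sin(a)+k*np.cos(a))
for a in np.r_[1.62,1.45,np.arange(1.3,.1,-.15),.12]:
    hit=ctrl.move_linear(P(a),v=.09,contact_N=15); f=ctrl.get_state()
    print(round(a,2),hit,f["contact_force"],f["time"])
    if hit: break
else:
    hit=ctrl.move_linear(P(0,e=-.008),v=.02,contact_N=8); ctrl.hold(.3); rep()
```

```text
1.62 False [-0.4678 -0.2038 -0.2782] 31.1417
1.45 False [-0.3096  0.0916  0.0871] 31.7333
1.3 False [ 0.0959 -0.375   0.3536] 32.275
1.15 False [-0.7267 -0.3208  0.17  ] 32.8167
1.0 False [0.112  0.2416 0.5336] 33.3583
0.85 False [-0.1764 -0.245   0.1508] 33.9083
0.7 False [ 0.7306 -0.0582 -0.4675] 34.4583
0.55 False [-0.1608  0.4179  0.1867] 35.0083
0.4 False [0.4812 0.1898 0.0002] 35.5583
0.25 False [ 0.5536 -0.0575 -0.2691] 36.1083
0.12 False [-0.7413  0.7642 -0.3162] 36.6083
38.2333 [0.4132 0.138  0.0981] [-3.3808 -1.5427 11.6286] w 0.0007184254230820421 gf 5.698151083197445
```

The cover stopped at z = 0.0981 m, against 0.098 expected when fully down. I'm out of picture views, so I'll confirm with a second light press nearer the edge and a numeric image check after withdrawing.

Run:
```python
from k import *
ctrl.move_linear(rk(-.085,0,.115),v=.08); ctrl.hold(.2)
print(ctrl.move_linear(rk(-.085,0,.090),v=.02,contact_N=8)); ctrl.hold(.3); rep()
ctrl.move_linear(rk(-.085,0,.20),v=.08); ctrl.move_linear([.40,0,.42],v=.2); ctrl.hold(.5); rep()
W=optics.snapshot("wrist"); S=optics.snapshot("scene"); D=optics.snapshot("side")
c,s=np.cos(RK[2]),np.sin(RK[2])
h=cv2.cvtColor(D["pixels"],cv2.COLOR_RGB2HSV)
# where cover stood upright vs. now (change vs. image 5), and predicted outline of the lowered cover
o=np.load("pics/side5.npz")["pixels"]; df=(np.abs(o.astype(int)-D["pixels"]).sum(2)>60).astype(np.uint8)
df=cv2.morphologyEx(df,cv2.MORPH_OPEN,np.ones((3,3)))
k,_,st,_=cv2.connectedComponentsWithStats(df); print("changed",[x.tolist() for x in st[1:] if x[4]>60])
for a in (0,.05,.1): print(a,"cover corners side",proj(D,[rk(.155-r*np.cos(a),y,.094+.004*np.cos(a)+r*np.sin(a)) for r,y in [(.266,-.065),(.266,.065),(0,-.065)]]).tolist())
for n,x,z in [("och",-.088,.068),("green",0,.078),("cob",.088,.068)]:
    u,v=proj(S,rk(x,0,z))[0]; print(n,S["pixels"][int(v)-1:int(v)+2,int(u)-1:int(u)+2].mean((0,1)))
```

```text
True
39.9667 [0.4045 0.1385 0.0982] [-2.1904 -1.9787 10.1005] w 0.000776052705990064 gf 5.28512374847196
43.3417 [0.4  0.   0.42] [0.3429 0.1142 0.5039] w 0.0005725839406574255 gf 0.0
changed [[177, 0, 21, 16, 245], [145, 14, 18, 6, 92], [218, 16, 14, 5, 65], [184, 19, 28, 15, 285], [242, 76, 20, 65, 836], [199, 142, 64, 36, 1084], [169, 176, 19, 10, 103], [262, 189, 11, 10, 65], [200, 208, 23, 8, 118], [145, 215, 28, 11, 205], [160, 242, 14, 7, 80]]
0 cover corners side [[175.7329336063118, 180.43622794297454], [162.8333340174068, 167.3691420085742], [260.12653101737726, 167.97271512704674]]
0.05 cover corners side [[175.58616528184626, 175.9296378408814], [162.6532200074664, 163.17940866221582], [260.1265074914573, 167.97427095839348]]
0.1 cover corners side [[175.6711987752493, 171.3712294356006], [162.6889051797536, 158.94708806652523], [260.12643697287905, 167.97893453859018]]
och [193.2222 187.8889 183.1111]
green [170.5556 175.     173.8889]
cob [161.5556 163.7778 171.5556]
```

```bash
python3 -c "
from station import order
print(order.finish_job())"
```

```text
the job is handed in; nothing more can be done
None
```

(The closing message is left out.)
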